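# Extend the blank support and lay a leg blank in it

### The job

Gently slide the extending arm of the blank support out until its sprung button pops up through the next hole of the outer tube and locks; when it catches, stop at once and do not strain the button. Then lay the turned wooden leg blank in the two V rests, in line with the tube, its square middle about midway between the rests, setting it down and not dropping it. Leave the other things on the bench where they are.

Things in the scene. Friction and masses are not known exactly. Their poses are not given: they have to be found in the camera images.
- saddle: Green base of the blank support, screwed to the bench: plate 110 mm (x) x 220 mm (y), 12 mm thick, z up. Origin on the bench, right below the tubes' axis, which runs along its own y 43 mm up; the arm slides out along +y. The fixed V rest stands at y = -90 mm. Locked in the middle hole, the moving rest is at about y = +180 mm (151 to 209).
- tube_top (a point): Point on the saddle's y axis, 62 mm above its origin, in the top face of the outer tube (square steel, 34 mm wide, 220 mm long, clamped in the saddle at y = -120 to +100 mm). Its top has 12.5 mm holes at y = -50, +10, +70 mm. But the tube may be clamped up to 25 mm further forward or back than these numbers (not measured), so where the button catches must be felt or seen.
- fixed_notch (a point): Bottom of the notch of the fixed V rest, 108 mm above the bench. The rest is a post 60 mm wide across the tube and 14 mm thick along it, topped by two arms at 45 degrees (a 90 degree notch, 25 mm deep, open upward, 65 mm wide overall); tops of the arms 134 mm above the bench.
- slide_notch (a point): Bottom of the moving V rest's notch (shape and height like the fixed one), on the end of the inner tube (26 mm square, top at 56 mm, bare for 27 to 57 mm at the start). Pinch its post from above below the notch, across its 14 mm, tips over 62 mm, or push it. It moves only along the saddle's y: about 5 N (up to 7) to slide, stops hard when the button has caught.
- button: Sprung brass button, 10 mm across, in the inner tube, 170 mm behind the moving rest; origin at the centre of its top. It starts hidden under the outer tube's wall (top 58 mm up), 16 to 46 mm short of the middle hole, the next one. Popped out it stands at 66 mm, 4 mm proud; it counts as out above 63.5 mm. Caught, it must not take more than 30 N.
- blank: Turned leg blank of light wood, 370 mm long along its own y, about 0.3 kg: square middle 44 x 44 mm, 80 mm long, and round ends 36 mm thick (42 mm collars beside the square). Lies on the bench on its square; origin at the underside of its middle.
- blank_mid (a point): Centre of the blank, 22 mm above its underside. With the round ends resting in both V notches it is 133.5 mm above the bench.
- spur: Bystander, loose: steel drive centre standing on its flange, 32 mm across, 60 mm tall; origin under its centre.
- wedge: Bystander, loose: dark wood block 45 x 70 x 25 mm; origin under its centre.
- bowl: Bystander, loose: turned wooden bowl, 150 mm across, 55 mm tall; origin under its centre.
- chuck: Bystander, loose: steel four-jaw chuck, 90 mm across, 56 mm tall; origin under its centre.
- glue: Bystander, loose: yellow glue bottle, 60 mm across, 170 mm tall; origin under its centre.
- mallet: Bystander, loose: dark round mallet standing on its head, 92 mm across, 232 mm tall; origin under its centre.
- gouge_a: Bystander, loose: turning gouge lying along its own x, 420 mm long, handle 32 mm thick; origin under its centre.
- gouge_b: Bystander, loose: turning gouge like gouge_a; origin under its centre.
There are look-alikes about, which are no part of the job. What is shaped like the saddle but turquoise is not meant.

How it is judged:
By the outcome, as a careful person would: the job done as asked, in the order asked, and still so for the second after the job is handed in, with the robot touching nothing.
It also fails if it takes over 50 s, if anything falls off the work surface, if the arm or the gripper's body presses on something with over 40 N, if the wrist force passes 120 N, or if a joint passes its speed limit or range.

### The arm

A 6-joint arm with a two-finger parallel gripper is mounted at the origin on the work surface. World frame = base frame: x ahead of the robot, y to its left, z up, the work surface at z = 0. Lengths are in m, angles in rad, forces in N, time in s.
With the tool pointing down it reaches from about 0.275 to 0.725 m from the base axis. Payload 5.6 kg.
Tool frame: the origin (TCP) lies on the centre line of the jaws, within the pads' length; the fingertips stand 25 mm ahead of it and the grasp point (between the pads) lies 6 mm ahead of it; z points along the fingers, y is the line along which they close (so a half turn about z gives the same grasp; the last joint's range is limited). The gripper opens to 85 mm and grips with 20 to 120 N. Pads are 22 mm wide; open, the fingers measure 114 mm over their backs; the gripper's body (76 mm by 85 mm) begins 54 mm behind the grasp point. The pads swing forward as they close: fully open they stand 13 mm farther back than shut.
Start: joints at [1.603, 0.255, 0.108, 0, -1.424, -0.285], TCP at [0.138, 0.533, 0.256] pointing down, gripper open.
Joint ranges: [-2.95, 2.95], [-1.21, 1.97], [-1.09, 1.5], [-2.87, 1.71], [-2.94, -0.07], [-3.05, 3.05]. Speed limits (rad/s): [2.57, 2.57, 3.14, 3.14, 3.14, 3.14].

### API

Orientations are given as a 3x3 rotation matrix whose columns are the frame's x, y, z axes.
In Python, from rig import sense, camera, get_calibration, job_done, boxes_of, regions_of gives the robot as it stands.
- The arm moves only by the shell command python3 -m inch 'ROWS' [FORCE]. ROWS is JSON, a list of rows, each a list of 7 numbers: the shift along the tool's x, y, z in m, then the turn, a rotation vector about the tool's x, y, z in degrees, then the finger opening in m, from 0 to 0.0854. A call has 1 to 20 rows; each row shifts and turns the commanded pose from where the row before left it, along the tool's axes as they then stand; what a row does not reach is not made up. A row lasts 1/8 s, in which the tool goes at most 62.5 mm and 10.7 degrees, less where a joint would pass 70% of its speed; a pose out of reach is approached as far as the arm can. A call with a gripper value outside its range is refused whole. The fingers move at their own pace and stop on an object; FORCE is the grip in N (left out, the last holds). Time passes only in rows, so rows that do not move let the fingers close. It gives the time, the measured TCP pose, the force, the opening and the grip force at its end, in the units of the state.
- sense(): the state, without advancing time (a new reading comes with each control period).
- camera(name): name is "scene" or "top" or "wrist"; returns the picture (400x640x3 uint8, red, green, blue); there is no depth.
- get_calibration(name): a dict with "camera_matrix" (3x3 intrinsics, pixels), "xyz" and "rotation" of the camera in the world; the wrist camera has in their place "mount" (4x4, takes a point from camera to tool coordinates, whose origin is the TCP and whose axes are the flange's). Camera axes: x right, y up, looking along -z (the intrinsics and any distortion apply to the point x, -y, -z); pixel columns grow to the right and rows downward; lengths in m; the calibration is good to about 2 mm. The wrist camera is an equidistant fisheye: a pixel r from the principal point sees the ray r / f radians off the axis. A picture is of the moment at which its call begins: read the wrist's pose just before it. get_calibration takes no time and is no camera call.
- job_done(): hands the job in; it is judged then, once.
Trained networks look in the newest picture that a camera, given by its name, has taken for a name from the list of things; names that differ only in an ending like _2 or _b are one class to them, and where a whole thing is asked for, a point or a joint stands for the part that bears it (a point fixed in the world has none). Each returns a list of dicts, best first, with "confidence" (0 to 1); they miss things now and then, are a little off and sometimes report something else, mostly with a low value. They report only what shows in the picture. A call takes as long as a camera call. They do not tell look-alikes from the thing itself.
- boxes_of(camera, query): "xy" ([column, row] as shares, 0 to 1, of the picture: columns of its width, rows of its height, amid what is visible of it).
- regions_of(camera, query): "region" (400x640 bool, what is visible of it) and "xy" ([column, row] as shares, 0 to 1, of the picture: columns of its width, rows of its height, amid what is visible of it).
The state is a dict: "time": time; "q": joint angles; "dq": joint speeds; "tau": joint torques, N m; "tool_pos": TCP position; "ee_rot": TCP orientation; "ft_force": force on the tool from outside, world axes, zero at the start; "torque": the same for the moment, N m; "width": finger opening in m; "grasp_force": force on a finger pad.
Only numpy, scipy, OpenCV 4.12 (cv2) and the standard library are available. Lean on these libraries where they do the work, as an engineer would, in place of code of your own. Each camera call takes 0.05 s, during which the arm holds its last target. There are 200 camera calls.

## Working session

There is one attempt and no reset: what is moved stays moved. The work goes in short steps, Python scripts to look and compute and a shell command to move; the robot and the scene stay as the last step left them, time stands still between calls to the robot, and variables do not carry over. Pictures are saved under pics/ and viewed, at most 10 in all, crops included, and the job is handed in when it is done.

```bash
mkdir -p pics; ls; cat > h.py <<'E'
import numpy as np, cv2
from rig import *
def snap(n,f=None):
    im=camera(n)
    if f: cv2.imwrite('pics/'+f,im[:,:,::-1])
    return im
def ray(n,u,v,st=None):
    c=get_calibration(n); K=np.array(c['camera_matrix'])
    a=np.array([(u-K[0,2])/K[0,0],(v-K[1,2])/K[1,1]])
    if n=='wrist':
        th=np.hypot(*a); d=np.array([a[0]/th*np.sin(th),-a[1]/th*np.sin(th),-np.cos(th)]) if th>0 else np.array([0,0,-1.])
        M=np.array(c['mount']); R=np.array(st['ee_rot']); p=np.array(st['tool_pos'])
        return p+R@M[:3,3], R@M[:3,:3]@d
    return np.array(c['xyz']), np.array(c['rotation'])@np.array([a[0],-a[1],-1.])
def onz(n,u,v,z,st=None):
    o,d=ray(n,u,v,st); return o+d*(z-o[2])/d[2]
def proj(n,P,st=None):
    c=get_calibration(n); K=np.array(c['camera_matrix']); P=np.array(P,float)
    if n=='wrist':
        M=np.array(c['mount']); R=np.array(st['ee_rot']); t=R.T@(P-np.array(st['tool_pos'])); x=M[:3,:3].T@(t-M[:3,3])
        r=np.hypot(x[0],x[1]); th=np.arctan2(r,-x[2]); a=np.array([x[0],-x[1]])/max(r,1e-9)*th
    else:
        x=np.array(c['rotation']).T@(P-np.array(c['xyz'])); a=np.array([x[0],-x[1]])/-x[2]
    return a*[K[0,0],K[1,1]]+[K[0,2],K[1,2]]
E
python3 - <<'E'
from h import *
s=sense();print({k:np.round(v,3).tolist() for k,v in s.items()})
for n in ('top','scene'):
    snap(n,n+'0.png'); c=get_calibration(n); print(n,c)
    for q in ('saddle','blank','slide_notch','fixed_notch','button'):
        for b in boxes_of(n,q)[:4]: print(q,round(b['confidence'],2),np.round(np.array(b['xy'])*[640,400],1))
print(get_calibration('wrist'))
E
```

```text
pics
{'time': 0.0, 'q': [1.603, 0.256, 0.107, -0.001, -1.424, -0.285], 'dq': [-0.0, 0.0, -0.0, -0.002, -0.0, 0.0], 'tau': [-0.0, -38.663, 23.794, 5.365, -0.006, -0.0], 'tool_pos': [0.137, 0.532, 0.255], 'ee_rot': [[0.968, -0.25, -0.0], [-0.25, -0.968, -0.002], [0.0, 0.002, -1.0]], 'ft_force': [0.695, -0.369, -0.368], 'torque': [-0.022, 0.002, -0.001], 'grasp_force': 0.0, 'width': 0.085}
top {'camera_matrix': array([[426.8431527 ,   0.        , 318.3558321 ],
       [  0.        , 426.8431527 , 200.56069622],
       [  0.        ,   0.        ,   1.        ]]), 'xyz': array([0.23320231, 0.03418797, 1.48719812]), 'rotation': array([[-0.01271079,  0.98600386, -0.16623725],
       [-0.99991849, -0.01233426,  0.00329726],
       [ 0.0012007 ,  0.16626562,  0.98608027]])}
saddle 0.77 [356.7 201.3]
saddle 0.58 [271.3 251.1]
blank 0.9 [316.9 156.3]
slide_notch 0.71 [313.8 194.9]
fixed_notch 0.91 [272.5 250. ]
fixed_notch 0.64 [356.7 201.8]
scene {'camera_matrix': array([[420.3102024 ,   0.        , 322.35049247],
       [  0.        , 420.3102024 , 200.89148176],
       [  0.        ,   0.  
[... 253 characters left out ...]
 178.5]
saddle 0.84 [281.  225.5]
blank 0.84 [318.1 255. ]
blank 0.55 [331.1 206. ]
slide_notch 0.58 [329.  203.3]
fixed_notch 0.93 [280.9 225.3]
fixed_notch 0.87 [368.1 179. ]
{'camera_matrix': array([[309.70691629,   0.        , 316.73842778],
       [  0.        , 309.70691629, 195.99766278],
       [  0.        ,   0.        ,   1.        ]]), 'mount': array([[ 1.30723191e-03,  9.58317330e-01,  2.85702968e-01,
         7.19108545e-02],
       [ 9.99999122e-01, -1.19072510e-03, -5.81506952e-04,
        -7.83230967e-04],
       [-2.17074494e-04,  2.85703478e-01, -9.58318045e-01,
        -1.17624452e-01],
       [ 0.00000000e+00,  0.00000000e+00,  0.00000000e+00,
         1.00000000e+00]])}
```

```bash
python3 -c "
import cv2,numpy as np
a=cv2.imread('pics/top0.png');b=cv2.imread('pics/scene0.png');print(a.shape)"
```

```text
(400, 640, 3)
```

View pics/top0.png

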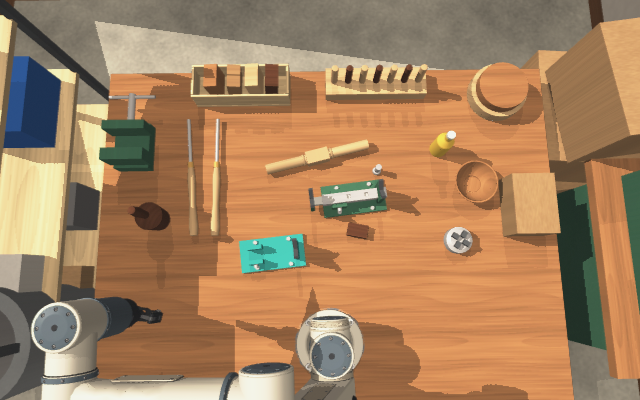

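View pics/scene0.png

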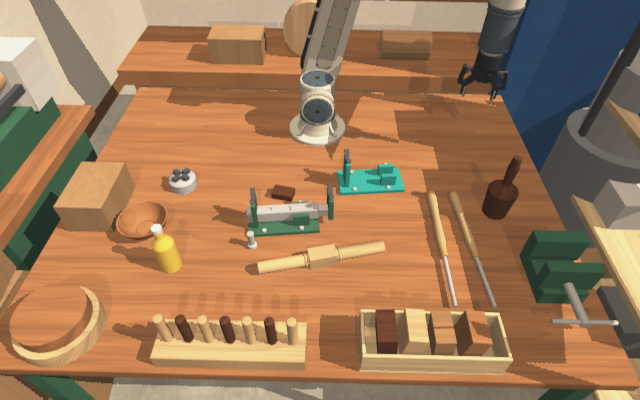

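The top picture shows two candidates: a green saddle with tube and two rests at (353,198), and a turquoise plate with no tube at (272,253). The green one fits the description. Its moving rest is at about (313,197), its fixed rest at (383,190), and the arm slides left, roughly world +y. The blank is at (317,156). I'll confirm in an enlarged crop.

```bash
python3 - <<'E'
import cv2
a=cv2.imread('pics/top0.png')[130:225,255:400]
cv2.imwrite('pics/crop0.png',cv2.resize(a,None,fx=5.5,fy=5.5,interpolation=cv2.INTER_CUBIC))
E
```

```text
(no output)
```

View pics/crop0.png

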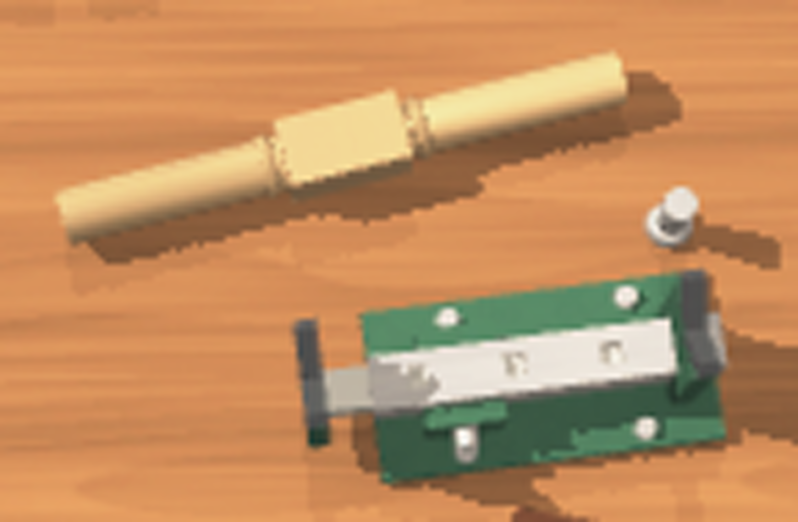

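The crop confirms it: green plate with corners (362,313), (680,272), (722,437), (388,482), a tube with three holes, and the moving rest at (312,380). The blank runs from (68,213) to (620,80), with its square at (343,138). Next I convert these pixels to positions.

```bash
python3 - <<'E'
from h import *
def w(u,v,z): return onz('top',255+(u+.5)/5.5-.5,130+(v+.5)/5.5-.5,z)
C=[w(*p,.012) for p in ((362,313),(680,272),(722,437),(388,482))]
for c in C: print(c.round(4))
o=sum(C)/4; print('saddle',o.round(4))
ys=((C[0]+C[3])-(C[1]+C[2])); print('ydir',np.degrees(np.arctan2(ys[1],ys[0])),np.linalg.norm(ys)/2)
h=[w(612,352,.062),w(516,363,.062),w(424,376,.062)]; print('holes',np.round(h,4)); d=h[2]-h[0];print(np.degrees(np.arctan2(d[1],d[0])))
print('slide ends',w(307,325,.134).round(4),w(318,440,.134).round(4),'fixed',w(690,272,.134).round(4),w(712,365,.134).round(4))
a,b=w(68,213,.022),w(620,80,.022); print('blank',a.round(4),b.round(4),(a+b)/2,np.degrees(np.arctan2(*(a-b)[1::-1])),np.linalg.norm(a-b),w(343,138,.044))
E
```

```text
[0.5321 0.0214 0.012 ]
[ 0.5564 -0.1834  0.012 ]
[ 0.4489 -0.2062  0.012 ]
[0.4228 0.0064 0.012 ]
saddle [ 0.49   -0.0905  0.012 ]
ydir 96.89343438778083 0.21020180634128158
holes [[ 0.4955 -0.1322  0.062 ]
 [ 0.4893 -0.0728  0.062 ]
 [ 0.4819 -0.0159  0.062 ]]
96.66243626850046
slide ends [0.5006 0.0548 0.134 ] [0.4322 0.0491 0.134 ] fixed [ 0.5296 -0.1713  0.134 ] [ 0.4737 -0.1821  0.134 ]
blank [0.5977 0.209  0.022 ] [ 0.6818 -0.1476  0.022 ] [0.63975907 0.03069134 0.022     ] 103.25732851790085 0.36642977070928107 [0.63902545 0.03219006 0.044     ]
```

```bash
python3 -m inch '[[0.0438,0.0382,0,0,0,0,0.05],[0.0438,0.0382,0,0,0,0,0.05],[0.0438,0.0382,0,0,0,0,0.05],[0.0438,0.0382,0,0,0,0,0.05],[0.0438,0.0382,0,0,0,0,0.05],[0.0438,0.0382,0,0,0,0,0.05],[0.0438,0.0382,0,0,0,0,0.05],[0.0438,0.0382,0,0,0,0,0.05],[0.0438,0.0382,0,0,0,0,0.05],[0.0438,0.0382,0,0,0,0,0.05],[0,0,0.015,0,0,-7.1,0.05],[0,0,0.015,0,0,-7.1,0.05],[0,0,0.015,0,0,-7.2,0.05],[0,0,0,0,0,0,0.05],[0,0,0,0,0,0,0.05]]'
cat >> h.py <<'E'
O=np.array([.491,-.0905,0]); D=np.array([-.119,.9929,0]); X=np.array([.9929,.119,0])
E
python3 - <<'E'
from h import *
s=sense(); im=snap('wrist')
print(s['tool_pos'].round(4) if hasattr(s['tool_pos'],'round') else s['tool_pos'],np.round(s['ee_rot'],3).tolist())
# draw predicted points
for P,c in ((O+D*.144+[0,0,.108],(255,0,0)),(O-D*.09+[0,0,.108],(255,0,0)),(O+D*.017+[0,0,.062],(0,0,255)),(O+D*.077+[0,0,.062],(0,0,255)),(O+X*.055+D*.11+[0,0,.012],(255,0,255)),(O-X*.055+D*.11+[0,0,.012],(255,0,255)),(np.array([.639,.032,.044]),(255,0,0))):
    p=proj('wrist',P,s); print(p.round(1)); cv2.drawMarker(im,tuple(int(round(x)) for x in p),c,cv2.MARKER_CROSS,9,1)
cv2.imwrite('pics/w1.png',im[:,:,::-1])
E
```

```text
time: 2.48
tool_pos: [0.4664, 0.0532, 0.212]
ee_rot: [[0.993, 0.118, 0.001], [0.118, -0.993, 0.0], [0.001, 0.0, -1.0]]
ft_force: [1.2, -0.4, 0.4]
width: 0.0498
grasp_force: 0.0
[0.4664 0.0532 0.212 ] [[0.993, 0.118, 0.001], [0.118, -0.993, 0.0], [0.001, 0.0, -1.0]]
[320.  194.6]
[563.6 195.1]
[452.9 181.2]
[393.3 180.5]
[352.5 116.5]
[349.9 218.2]
[363.    6.8]
```

View pics/w1.png

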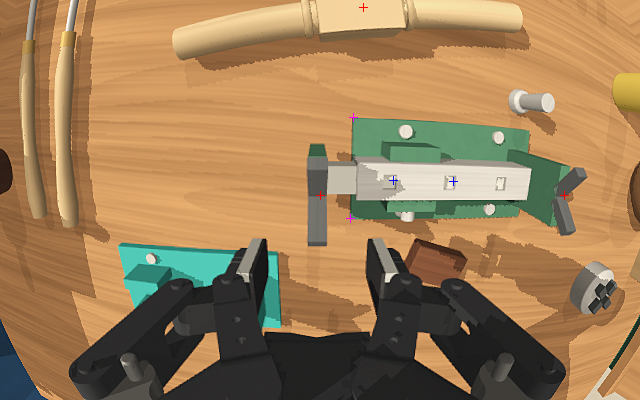

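Predictions match the wrist picture: rest near (317,195), middle hole at (450,181), tube centred on row 181. The estimated travel is about 43 mm. I'll go down and pinch.

```bash
python3 -m inch '[[0.007,0,0.03,0,0,0,0.05],[0,0,0.03,0,0,0,0.05],[0,0,0.03,0,0,0,0.05],[0,0,0.015,0,0,0,0.05],[0,0,0.01,0,0,0,0.05],[0,0,0,0,0,0,0.05],[0,0,0,0,0,0,0.01],[0,0,0,0,0,0,0.01],[0,0,0,0,0,0,0.01],[0,0,0,0,0,0,0.01],[0,0,0,0,0,0,0.01]]' 20
```

```text
time: 3.9
tool_pos: [0.4735, 0.054, 0.0971]
ee_rot: [[0.993, 0.12, 0.001], [0.12, -0.993, 0.0], [0.001, -0.0, -1.0]]
ft_force: [-1.6, -0.7, 5.3]
width: 0.0135
grasp_force: 25.4
```

```bash
python3 -m inch '[[0,-0.002,0,0,0,0,0.01],[0,-0.002,0,0,0,0,0.01],[0,-0.002,0,0,0,0,0.01],[0,-0.002,0,0,0,0,0.01],[0,-0.002,0,0,0,0,0.01],[0,-0.002,0,0,0,0,0.01],[0,-0.002,0,0,0,0,0.01]]' 20
```

```text
time: 4.78
tool_pos: [0.472, 0.0665, 0.097]
ee_rot: [[0.993, 0.121, 0.001], [0.121, -0.993, -0.002], [0.001, 0.002, -1.0]]
ft_force: [1.0, -7.7, 3.6]
width: 0.014
grasp_force: 25.3
```

```bash
python3 -m inch '[[0,-0.002,0,0,0,0,0.01],[0,-0.002,0,0,0,0,0.01],[0,-0.002,0,0,0,0,0.01],[0,-0.002,0,0,0,0,0.01],[0,-0.002,0,0,0,0,0.01],[0,-0.002,0,0,0,0,0.01],[0,-0.002,0,0,0,0,0.01],[0,-0.002,0,0,0,0,0.01]]' 20; python3 - <<'E'
from h import *
s=sense(); im=snap('wrist')
for q in ('button',):
    for b in boxes_of('wrist',q)[:3]: print(b['confidence'],np.array(b['xy'])*[640,400])
for z in (.062,): print(proj('wrist',O+D*.017+[0,0,z],s))
cv2.imwrite('pics/w2.png',cv2.resize(im[120:270,300:500],None,fx=4,fy=4,interpolation=cv2.INTER_CUBIC)[:,:,::-1])
E
```

```text
time: 5.78
tool_pos: [0.4702, 0.0824, 0.0971]
ee_rot: [[0.993, 0.121, 0.001], [0.121, -0.993, -0.002], [0.001, 0.002, -1.0]]
ft_force: [1.9, -7.3, 5.8]
width: 0.0139
grasp_force: 25.3
[549.91826249 234.17209092]
```

View pics/w2.png

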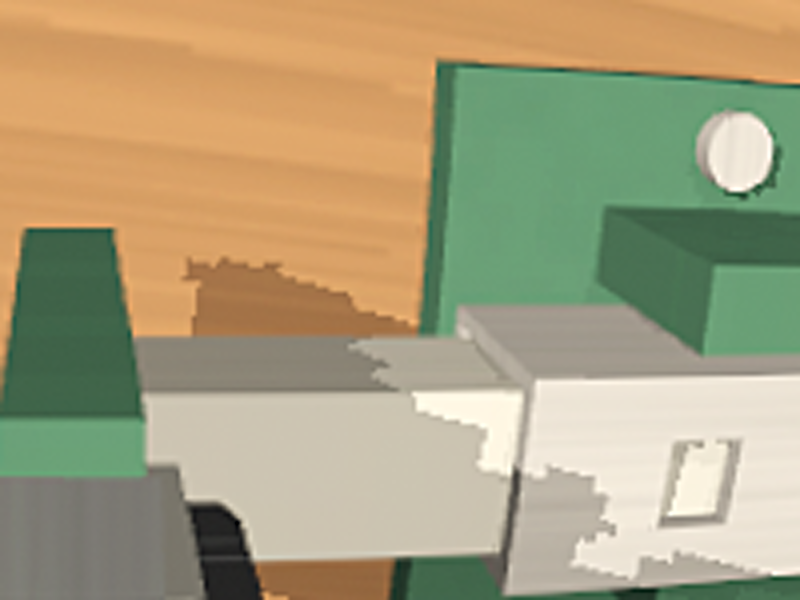

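The rest has moved 28 mm and slides smoothly at about 7 N. The near hole at crop (703,480) shows no button yet. The arm gives roughly 5 N/mm, so steps of about 2 mm are safe.

```bash
for i in 1; do python3 -m inch '[[0,-0.001,0,0,0,0,0.01],[0,-0.001,0,0,0,0,0.01],[0,-0.001,0,0,0,0,0.01],[0,-0.001,0,0,0,0,0.01],[0,-0.001,0,0,0,0,0.01],[0,-0.001,0,0,0,0,0.01],[0,-0.001,0,0,0,0,0.01]]'; done
```

```text
time: 6.75
tool_pos: [0.4693, 0.0893, 0.0971]
ee_rot: [[0.993, 0.12, 0.001], [0.12, -0.993, -0.002], [0.001, 0.002, -1.0]]
ft_force: [2.9, -7.6, 4.6]
width: 0.0137
grasp_force: 25.2
```

```bash
python3 -m inch '[[0,-0.001,0,0,0,0,0.01],[0,-0.001,0,0,0,0,0.01]]'
```

```text
time: 7.0
tool_pos: [0.4691, 0.0913, 0.0971]
ee_rot: [[0.993, 0.121, 0.002], [0.121, -0.993, -0.002], [0.001, 0.002, -1.0]]
ft_force: [1.1, -7.8, 4.6]
width: 0.014
grasp_force: 25.2
```

Moved 37.5 mm.

```bash
python3 -m inch '[[0,-0.001,0,0,0,0,0.01],[0,-0.001,0,0,0,0,0.01]]'
```

```text
time: 7.25
tool_pos: [0.4689, 0.0933, 0.0971]
ee_rot: [[0.993, 0.121, 0.002], [0.121, -0.993, -0.002], [0.001, 0.002, -1.0]]
ft_force: [1.3, -8.2, 5.4]
width: 0.0139
grasp_force: 25.2
```

```bash
python3 - <<'E'
from h import *
s=sense(); print(np.round(s['tool_pos'],4),np.round(s['ft_force'],1))
E
```

```text
[0.4689 0.0933 0.0971] [ 1.3 -8.2  5.4]
```

```bash
python3 -m inch '[[0,-0.001,0,0,0,0,0.01]]'
```

```text
time: 7.38
tool_pos: [0.4688, 0.0943, 0.0971]
ee_rot: [[0.993, 0.12, 0.002], [0.12, -0.993, -0.002], [0.001, 0.002, -1.0]]
ft_force: [1.5, -7.2, 4.9]
width: 0.0137
grasp_force: 25.3
```

```bash
python3 -m inch '[[0,-0.001,0,0,0,0,0.01]]'
```

```text
time: 7.5
tool_pos: [0.4686, 0.0953, 0.0971]
ee_rot: [[0.993, 0.121, 0.002], [0.121, -0.993, -0.002], [0.001, 0.002, -1.0]]
ft_force: [2.0, -6.8, 4.7]
width: 0.0137
grasp_force: 25.3
```

```bash
python3 -m inch '[[0,-0.001,0,0,0,0,0.01]]'
```

```text
time: 7.62
tool_pos: [0.4685, 0.0964, 0.0971]
ee_rot: [[0.993, 0.12, 0.002], [0.121, -0.993, -0.002], [0.001, 0.002, -1.0]]
ft_force: [0.0, -4.4, 6.4]
width: 0.0137
grasp_force: 25.5
```

Force dropped from 6.8 to 4.4 N, so the button may have popped. I'll look.

```bash
python3 - <<'E'
from h import *
s=sense(); im=snap('wrist')
for b in boxes_of('wrist','button')[:3]: print(b['confidence'],np.array(b['xy'])*[640,400])
print(proj('wrist',O+D*.017+[0,0,.062],s))
t=snap('top')
for b in boxes_of('top','button')[:3]: print(b['confidence'],np.array(b['xy'])*[640,400])
a=cv2.resize(im[180:290,430:630],None,fx=4,fy=4,interpolation=cv2.INTER_CUBIC)[:,:,::-1]
cv2.imwrite('pics/w3.png',a)
E
```

```text
0.41 [339.2 239.2]
[563.12940087 233.13034385]
0.73 [354.112 204.68 ]
0.52 [326.4  152.08]
```

View pics/w3.png

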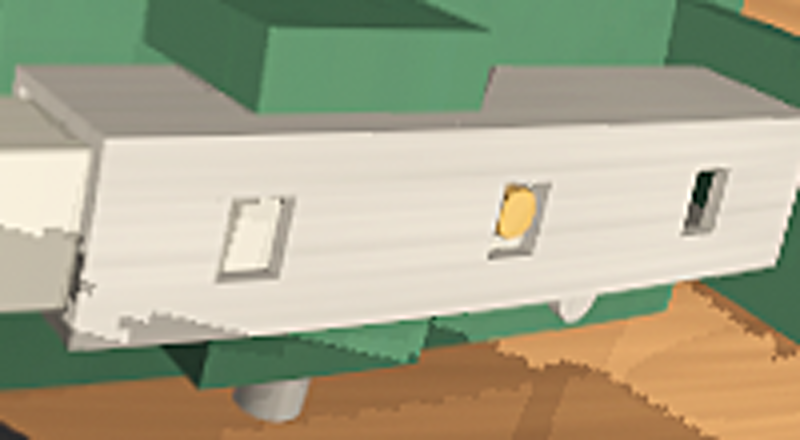

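```bash
python3 - <<'E'
from h import *
s=sense()
h=onz('wrist',430+519/4-.4,180+221/4-.4,.062,s)
print(h, [((proj('wrist',h+D*a+[0,0,z],s)-[430,180])*4).round(0).tolist() for z in (-.004,0,.004) for a in (0,.00125)])
print('needed lateral if not proud', (onz('wrist',430+517/4-.4,180+211/4-.4,.066,s)-h)@np.c_[X,D], (onz('wrist',430+517/4-.4,180+211/4-.4,.058,s)-h)@np.c_[X,D])
E
python3 -m inch '[[0,-0.001,0,0,0,0,0.01]]'
```

```text
[ 0.48748002 -0.06914165  0.062     ] [[504.0, 211.0], [499.0, 211.0], [517.0, 219.0], [513.0, 220.0], [531.0, 228.0], [527.0, 229.0]]
needed lateral if not proud [0.00380316 0.00563171] [ 8.62909333e-05 -3.11912192e-03]
time: 7.95
tool_pos: [0.4683, 0.098, 0.0971]
ee_rot: [[0.993, 0.12, 0.002], [0.121, -0.993, -0.001], [0.001, 0.001, -1.0]]
ft_force: [0.2, -4.0, 6.0]
width: 0.0141
grasp_force: 25.3
```

That shows the button was still sunk, about 3 mm short of the hole centre, and it has moved 1.6 mm since. I'll take one small step at a time.

```bash
python3 -m inch '[[0,-0.0007,0,0,0,0,0.01]]'; cat > look.py <<'E'
from h import *
s=sense(); im=snap('wrist')
h=np.array([0.48748,-0.06914,.062]); p=proj('wrist',h,s)
x0,y0=int(p[0])-20,int(p[1])-20
c=im[y0:y0+40,x0:x0+40].astype(int)
m=(c[:,:,0]-c[:,:,2]>60)&(c[:,:,1]>110)
m[:,:]&=True
n,l,st,ce=cv2.connectedComponentsWithStats(m.astype(np.uint8))
for i in range(1,n):
    if st[i][4]>8:
        u,v=ce[i]+[x0,y0]; print(st[i][4],ce[i].round(1))
        for z in (.058,.062,.066): print(z,((onz('wrist',u,v,z,s)-h)@np.c_[X,D]).round(4))
E
python3 look.py
```

```text
time: 8.07
tool_pos: [0.4683, 0.0987, 0.0971]
ee_rot: [[0.993, 0.12, 0.002], [0.12, -0.993, -0.001], [0.002, 0.001, -1.0]]
ft_force: [0.5, -3.9, 5.7]
width: 0.0139
grasp_force: 25.3
154 [22.3 20.9]
0.058 [-0.0022 -0.0061]
0.062 [-0.0003 -0.0016]
0.066 [0.0016 0.0029]
```

```bash
python3 - <<'E'
from h import *
s=sense(); im=snap('wrist')
p=proj('wrist',[0.48748,-0.06914,.062],s).astype(int);print(p)
cv2.imwrite('pics/w4.png',cv2.resize(im[p[1]-25:p[1]+25,p[0]-40:p[0]+40],None,fx=8,fy=8,interpolation=cv2.INTER_CUBIC)[:,:,::-1])
E
```

```text
[560 234]
```

View pics/w4.png

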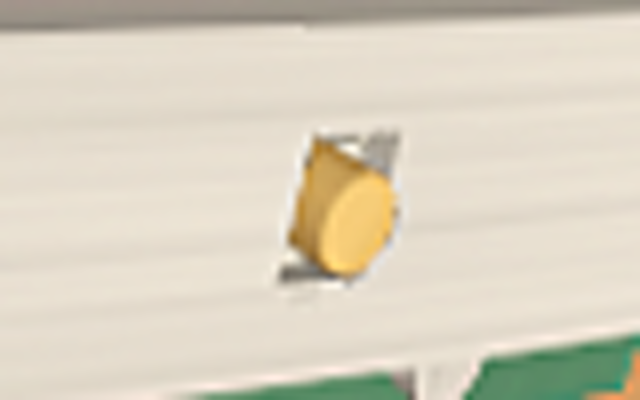

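The button is popped through: proud, with top and side visible at (345,215), and only about 4 N on it. I stop here, release and lift.

```bash
python3 -m inch '[[0,0.0005,0,0,0,0,0.03],[0,0,0,0,0,0,0.05],[0,0,0,0,0,0,0.05],[0,0,-0.02,0,0,0,0.05],[0,0,-0.05,0,0,0,0.05],[0,0,-0.06,0,0,0,0.075],[0,0,0,0,0,0,0.075]]'; python3 - <<'E'
from h import *
s=sense(); print(np.round(s['q'],2)); snap('top')
for b in boxes_of('top','button')[:2]: print(b['confidence'],np.array(b['xy'])*[640,400])
print(proj('top',[0.48748,-0.06914,.066]))
E
```

```text
time: 9.05
tool_pos: [0.47, 0.0997, 0.2313]
ee_rot: [[0.993, 0.121, 0.01], [0.121, -0.993, 0.004], [0.01, -0.003, -1.0]]
ft_force: [0.3, -0.3, -1.2]
width: 0.0751
grasp_force: 0.0
[ 0.54  0.12 -0.12  0.   -1.32  1.15]
[347.43651455 195.9208193 ]
```

```bash
python3 -m inch '[[0.04,0.022,0,0,0,0,0.075],[0.04,0.022,0,0,0,0,0.075],[0.04,0.022,0,0,0,0,0.075],[0.04,0.022,0,0,0,0,0.075],[0,0,0,0,0,10.45,0.075],[0,0,0,0,0,10.45,0.075],[0,0,0,0,0,10.45,0.075],[0,0,0,0,0,10.45,0.075],[0,0,0,0,0,10.45,0.075],[0,0,0,0,0,10.45,0.075],[0,0,0,0,0,10.45,0.075],[0,0,0,0,0,10.45,0.075],[0,0,0,0,0,0,0.075],[0,0,0,0,0,0,0.075]]'; python3 - <<'E'
from h import *
s=sense(); im=snap('wrist')
r=regions_of('wrist','blank')[0]; m=r['region']; print(r['confidence'],m.sum())
a=np.radians(103.3); B=np.array([.6395,.0315,0]); d=np.array([np.cos(a),np.sin(a),0]); c=np.array([d[1],-d[0],0])
for i in(-1,1):
  for j in (-1,1):
    p=proj('wrist',B+i*.04*d+j*.022*c+[0,0,.044],s); cv2.drawMarker(im,tuple(int(round(x)) for x in p),(255,0,0),cv2.MARKER_CROSS,9,1)
  p=proj('wrist',B+i*.185*d+[0,0,.022],s); cv2.drawMarker(im,tuple(int(round(x)) for x in p),(0,0,255),cv2.MARKER_CROSS,9,1)
e=im.copy(); 
cv2.imwrite('pics/w5.png',im[:,:,::-1])
E
```

```text
time: 10.9
tool_pos: [0.6367, 0.0307, 0.2252]
ee_rot: [[0.234, -0.972, -0.002], [-0.972, -0.234, -0.0], [-0.0, 0.002, -1.0]]
ft_force: [-0.5, 0.7, -0.3]
width: 0.0753
grasp_force: 0.0
0.87 11802
```

View pics/w5.png

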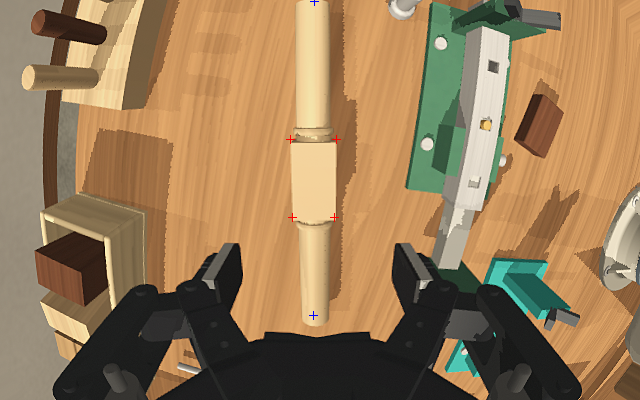

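The marks fit: the square spans rows 142–221, so the blank is about 3.5 mm further toward +y. The brass button shows popped at (487,125). Now the grasp.

```bash
python3 -m inch '[[-0.0036,-0.003,0.05,0,0,0,0.075],[0,0,0.05,0,0,0,0.075],[0,0,0.04,0,0,0,0.075],[0,0,0.025,0,0,0,0.075],[0,0,0.015,0,0,0,0.075],[0,0,0.009,0,0,0,0.075],[0,0,0,0,0,0,0.075],[0,0,0,0,0,0,0.035],[0,0,0,0,0,0,0.035],[0,0,0,0,0,0,0.035],[0,0,0,0,0,0,0.035],[0,0,0,0,0,0,0.035]]' 40
```

```text
time: 12.5
tool_pos: [0.6398, 0.0351, 0.0385]
ee_rot: [[0.231, -0.973, 0.002], [-0.973, -0.231, 0.0], [0.0, -0.002, -1.0]]
ft_force: [-1.4, 1.2, 6.4]
width: 0.0431
grasp_force: 43.6
```

```bash
python3 -m inch '[[0,0,-0.02,0,0,0,0.035],[0,0,-0.04,0,0,0,0.035],[0,0,-0.05,0,0,0,0.035],[0,0,-0.05,0,0,0,0.035],[0.004,0.02,0,0,0,0,0.035],[0.0095,0.04,0,0,0,0,0.035],[0.0095,0.04,0,0,0,0,0.035],[0.0095,0.04,0,0,0,0,0.035],[0.0056,0.028,0,0,0,0,0.035],[0,0,0,0,0,3.25,0.035],[0,0,0,0,0,3.25,0.035],[0,0,0,0,0,0,0.035],[0,0,0,0,0,0,0.035]]'; python3 - <<'E'
from h import *
s=sense(); im=snap('wrist')
T=O+.05*D
for P,c in ((O+D*.1906+[0,0,.108],(255,0,0)),(O-D*.09+[0,0,.108],(255,0,0)),):
  for k in (-.0325,0,.0325):
    p=proj('wrist',P+X*k+[0,0,abs(k)*.8],s); cv2.drawMarker(im,tuple(int(round(x)) for x in p),c,cv2.MARKER_CROSS,9,1)
p0=np.array(s['tool_pos'])-[0,0,.0165]
for k in (-.185,-.04,.04,.185):
    p=proj('wrist',p0+D*k,s); cv2.drawMarker(im,tuple(int(round(x)) for x in p),(0,0,255),cv2.MARKER_CROSS,9,1)
print(s['tool_pos'],T)
cv2.imwrite('pics/w6.png',im[:,:,::-1])
E
```

```text
time: 14.12
tool_pos: [0.4841, -0.0408, 0.1969]
ee_rot: [[0.12, -0.993, -0.001], [-0.993, -0.12, 0.0], [-0.0, 0.001, -1.0]]
ft_force: [-0.3, -0.5, -2.0]
width: 0.0432
grasp_force: 42.7
[ 0.48414266 -0.04080537  0.19690707] [ 0.48505  -0.040855  0.      ]
```

View pics/w6.png

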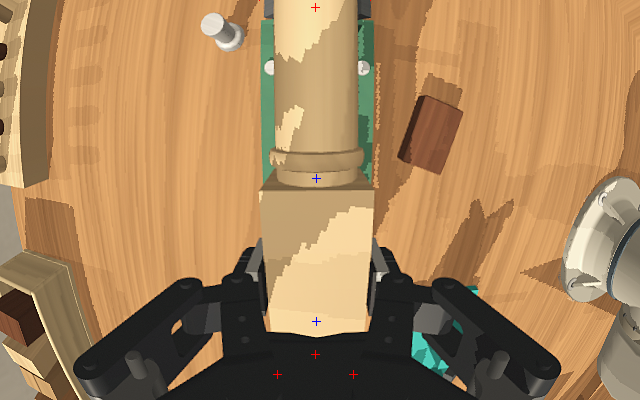

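The blank lies in line with the tube, centred on column 316 over both rests. Now I lower it.

```bash
python3 -m inch '[[0,-0.001,0.012,0,0,0,0.035],[0,0,0.014,0,0,0,0.035],[0,0,0.009,0,0,0,0.035],[0,0,0.004,0,0,0,0.035],[0,0,0.002,0,0,0,0.035],[0,0,0,0,0,0,0.035]]'
```

```text
time: 14.92
tool_pos: [0.4855, -0.0407, 0.1564]
ee_rot: [[0.119, -0.993, 0.0], [-0.993, -0.119, 0.0], [0.0, -0.0, -1.0]]
ft_force: [0.5, 0.8, -2.8]
width: 0.0436
grasp_force: 42.7
```

```bash
python3 -m inch '[[0,0,0.0015,0,0,0,0.035],[0,0,0.0015,0,0,0,0.035],[0,0,0,0,0,0,0.035]]'
```

```text
time: 15.3
tool_pos: [0.4853, -0.0407, 0.1532]
ee_rot: [[0.119, -0.993, -0.0], [-0.993, -0.119, -0.0], [0.0, 0.0, -1.0]]
ft_force: [-0.3, -0.2, -1.8]
width: 0.0435
grasp_force: 42.7
```

```bash
python3 -m inch '[[0,0,0.0015,0,0,0,0.035],[0,0,0.001,0,0,0,0.035],[0,0,0,0,0,0,0.035]]'
```

```text
time: 15.68
tool_pos: [0.4855, -0.0408, 0.1511]
ee_rot: [[0.119, -0.993, 0.0], [-0.993, -0.119, -0.0], [0.0, -0.0, -1.0]]
ft_force: [-1.5, 0.9, 2.1]
width: 0.0433
grasp_force: 43.1
```

Contact begins at TCP z = 0.151, with +2 N against −2.5 N before.

```bash
python3 -m inch '[[0,0,0.001,0,0,0,0.035],[0,0,0,0,0,0,0.035]]'
```

```text
time: 15.92
tool_pos: [0.4856, -0.0408, 0.1509]
ee_rot: [[0.119, -0.993, 0.001], [-0.993, -0.119, -0.0], [0.0, -0.001, -1.0]]
ft_force: [-4.3, 2.6, 8.3]
width: 0.0433
grasp_force: 43.9
```

Seated: force rises and z has stopped. I'll ease off, release, lift and check.

```bash
python3 -m inch '[[0,0,-0.0008,0,0,0,0.035],[0,0,0,0,0,0,0.045],[0,0,0,0,0,0,0.055],[0,0,0,0,0,0,0.07],[0,0,0,0,0,0,0.07],[0,0,0,0,0,0,0.07],[0,0,-0.01,0,0,0,0.07],[0,0,-0.03,0,0,0,0.07],[0,0,-0.05,0,0,0,0.07],[0,0,-0.05,0,0,0,0.07],[-0.04,0,-0.04,0,0,0,0.07],[-0.04,0,0,0,0,0,0.07],[0,0,0,0,0,0,0.07],[0,0,0,0,0,0,0.07]]'; python3 - <<'E'
from h import *
s=sense(); im=snap('wrist')
for P,c in ((O+D*.1906,0),(O-D*.09,0),(O+D*.05,0)):
  print(proj('wrist',P+[0,0,.1335],s))
for k in (-.185,-.04,.04,.185):
  for z in (.1335,.1555):
    p=proj('wrist',O+D*(.05+k)+[0,0,z],s); cv2.drawMarker(im,tuple(int(round(x)) for x in p),(255,0,0) if z<.15 else (0,0,255),cv2.MARKER_CROSS,9,1)
cv2.imwrite('pics/w7.png',im[:,:,::-1])
t=camera('scene'); cv2.imwrite('pics/s7.png',t[:,:,::-1])
E
```

```text
time: 17.68
tool_pos: [0.4758, 0.0385, 0.3309]
ee_rot: [[0.119, -0.993, 0.0], [-0.993, -0.119, -0.0], [0.0, -0.0, -1.0]]
ft_force: [-0.5, -0.3, 0.0]
width: 0.07
grasp_force: 0.0
[316.3477194  229.65378793]
[316.733385   -29.72011882]
[316.52140079  98.34707009]
```

View pics/w7.png

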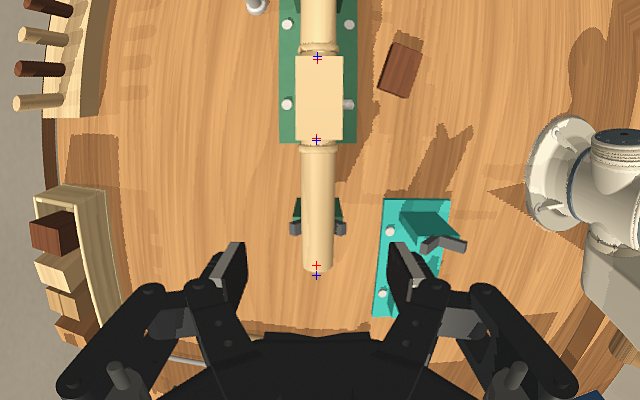

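The blank lies in both V rests, in line with the tube. Its square spans rows 56–140, matching the midway marks at 57 and 139, and the gripper is clear.

```bash
python3 -c "
from rig import *
print(job_done())"
```

```text
the job is handed in; nothing more can be done
None
```

The arm is slid out until its button popped up through the middle hole (about 4 N pull when I stopped), the blank is laid in both V rests with its square midway to within about 2 mm, the other things were not touched, and the job was handed in at about 18 s without a verdict shown.

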